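Clothespins into the tray's empty pockets

TASK

Tidy the dryer top: pick up the two wooden clothespins one at a time and drop each into an empty pocket of the grey three-pocket tray, one clothespin per pocket, so that each ends lying down inside its pocket. The pocket with the round cedar block is already taken, and the plain wooden stick is not a clothespin.

Things in the scene. Friction and masses are not known exactly. Their poses are not given: they have to be found in the camera images.
- pin_a_center (a point): Centre of a wooden spring clothespin lying on its side on the dryer top: 84 mm long, 12 mm high; two wooden legs side by side, straight and 18.5 mm wide in all over the front part, spreading to 24 mm at the handle end, with a small steel spring. Take it across the legs at this point. The point is on the middle of its length, half-way up (6 mm above the surface); its x axis runs along the pin towards the jaws, z up. About 20 g, like the other one.
- pin_b_center (a point): Centre of the other wooden spring clothespin lying on its side on the dryer top: 84 mm long, 12 mm high; two wooden legs side by side, straight and 18.5 mm wide in all over the front part, spreading to 24 mm at the handle end, with a small steel spring. Take it across the legs at this point. The point is on the middle of its length, half-way up (6 mm above the surface); its x axis runs along the pin towards the jaws, z up. About 20 g, like the first one.
- pocket_a_floor (a point): The centre of the inner floor of one empty pocket, a long open-topped bin in a grey plastic tray of three equal pockets side by side (66 mm apart, fixed to the dryer top). Inside it is 110 mm long (x axis) by 56 mm wide (y axis), walls 3 mm; the floor is 7 mm above the dryer top, the rim 31 mm above the floor. z points up. The third pocket, end or middle (not listed), holds a cedar block lower than the rim.
- pocket_b_floor (a point): The centre of the inner floor of the other empty pocket, a long open-topped bin in a grey plastic tray of three equal pockets side by side (66 mm apart, fixed to the dryer top). Inside it is 110 mm long (x axis) by 56 mm wide (y axis), walls 3 mm; the floor is 7 mm above the dryer top, the rim 31 mm above the floor. z points up. The third pocket, end or middle (not listed), holds a cedar block lower than the rim.
Mind the look-alikes: they are no part of the job. What is shaped like the part that bears pin_b_center but green is not meant.

How it is judged:
At the end, for the whole second after the job is handed in: One clothespin lies in each of the two empty pockets, either way about: its centre within 30 mm along and 26 mm across of the pocket's centre and less than 18 mm above the pocket's floor (down in the pocket, not propped on a rim), both at rest (slower than 20 mm/s) (((x of pin_a_center in the frame of pocket_a_floor between -0.03 and 0.03 m and y of pin_a_center in the frame of pocket_a_floor between -0.026 and 0.026 m and z of pin_a_center in the frame of pocket_a_floor between 0 and 0.018 m and x of pin_b_center in the frame of pocket_b_floor between -0.03 and 0.03 m and y of pin_b_center in the frame of pocket_b_floor between -0.026 and 0.026 m and z of pin_b_center in the frame of pocket_b_floor between 0 and 0.018 m) or (x of pin_a_center in the frame of pocket_b_floor between -0.03 and 0.03 m and y of pin_a_center in the frame of pocket_b_floor between -0.026 and 0.026 m and z of pin_a_center in the frame of pocket_b_floor between 0 and 0.018 m and x of pin_b_center in the frame of pocket_a_floor between -0.03 and 0.03 m and y of pin_b_center in the frame of pocket_a_floor between -0.026 and 0.026 m and z of pin_b_center in the frame of pocket_a_floor between 0 and 0.018 m)) and linear speed of each of pin_a, pin_b below 0.02 m/s); the robot touches nothing.
It also fails if it takes over 54 s, if anything falls off the work surface, if the arm or the gripper's body presses on something with over 40 N, if the wrist force passes 120 N, or if a joint passes its speed limit or range.

ROBOT

A 6-joint arm with a two-finger parallel gripper is mounted at the origin on the work surface. World frame = base frame: x ahead of the robot, y to its left, z up, the work surface at z = 0. Lengths are in m, angles in rad, forces in N, time in s.
With the tool pointing down it reaches from about 0.425 to 0.925 m from the base axis. Payload 12.5 kg.
Tool frame: the origin (TCP) lies at the very end of the fingers, on their centre line; the grasp point (between the pads) lies 19 mm behind it; z points along the fingers, y is the direction in which the jaws open and shut (so a half turn about z gives the same grasp; the last joint's range is limited). The gripper opens to 85 mm and grips with 20 to 120 N. Pads are 22 mm wide; open, the fingers measure 114 mm over their backs; the gripper's body (76 mm by 85 mm) begins 54 mm behind the grasp point. The pads swing forward as they close: fully open they stand 13 mm farther back than shut.
Start: joints at [-1.412, 0.491, 1.559, -0, 1.092, -0.106], TCP at [0.164, -0.603, 0.231] pointing down, gripper open.
Joint ranges: [-3.1, 3.1], [-0.84, 2.19], [0.05, 2.79], [-1.13, 4.28], [0.06, 2.93], [-2.69, 2.69]. Speed limits (rad/s): [2.22, 2.22, 2.79, 3.14, 3.14, 3.14].

INTERFACE

Orientations are given as a unit quaternion [w, x, y, z].
In Python, from rig import status, get_image, camera_params, manip gives the robot as it stands.
- The arm moves only by the tool step_arm, never from a script. Its argument "targets" is a list of rows, each an object of numbers: "x", "y", "z": the shift along the world's x, y, z in cm; "twist": the turn about the world's z in rad. In form: [{"x": .., "y": .., "z": .., "twist": ..}, ...]. A call has 1 to 12 rows; each row shifts and turns the commanded pose from where the row before left it; what a row does not reach is not made up. A row lasts 1/12 s, in which the tool goes at most 41.7 mm and 7.16 degrees, less where a joint would pass 70% of its speed; a pose out of reach is approached as far as the arm can. A call is refused whole if a number of a shift passes 4.17 or a number of a turn 0.125, either way. A call with a gripper value outside its range is refused whole. "jaw" is the closure in counts, from 0 (fully open) to 255 (shut), set as the call begins (left out, the last holds). The fingers move at their own pace and stop on an object; "squeeze" is the grip in N (left out, the last holds). Time passes only in rows, so rows that do not move let the fingers close. It gives the time, the measured TCP pose, the force and the opening at its end, in the units of the state.
- status.observe(): the state, without advancing time (a new reading comes with each control period).
- get_image(name): name is "side" or "top" or "wrist"; returns the picture (400x640x3 uint8, red, green, blue); there is no depth.
- camera_params(name): a dict with "vertical_fov" (degrees; the focal length in pixels is half the picture's height over the tangent of half this angle, whatever the lens; pixels are square), "cx", "cy" (the principal point, pixels), "k1" (the pictures are not rectified: a ray, as slopes to the right and down, at radius r is drawn at 1 + k1 r^2 times it, then the intrinsics apply), "xyz" and "rotation" of the camera in the world; the wrist camera has in their place "tool_from_camera" (4x4, takes a point from camera to tool coordinates, whose origin is the TCP and whose axes are the flange's). Camera axes: x right, y up, looking along -z (the intrinsics and any distortion apply to the point x, -y, -z); pixel columns grow to the right and rows downward; lengths in m; the calibration is good to about 2 mm. A picture is of the moment at which its call begins: read the wrist's pose just before it. camera_params takes no time and is no camera call.
- manip.job_done(): hands the job in, once; it reports no verdict.
The state is a dict: "time_s": time; "qpos": joint angles; "qd": joint speeds; "joint_torque": joint torques, N m; "position": TCP position; "tcp_rot": TCP orientation; "wrist_force": force on the tool from outside, world axes, zero at the start; "torque": the same for the moment, N m; "grip_width": finger opening in m.
Only numpy, scipy, OpenCV 4.12 (cv2) and the standard library are available. Lean on these libraries where they do the work, as an engineer would, in place of code of your own. Each camera call takes 0.05 s, during which the arm holds its last target.

## Working session

There is one attempt and no reset: what is moved stays moved. The work goes in short steps, Python scripts to look and compute and a tool call to move; the robot and the scene stay as the last step left them, time stands still between calls to the robot, and variables do not carry over. Pictures are saved under pics/ and viewed, and the job is handed in when it is done.

Besides the shell and the picture viewer there is one more tool, called after "Request:" as name([rows], argument=value, ...), one row to a line, values as JSON. step_arm: Moves the arm, as the interface text tells. Its arguments: {"type":"object","properties":{"targets":{"type":"array","items":{"type":"object","properties":{"x":{"type":"number"},"y":{"type":"number"},"z":{"type":"number"},"twist":{"type":"number"}}}},"jaw":{"type":"number"},"squeeze":{"type":"number"}},"required":["targets"]}

```bash
mkdir -p pics; python3 - <<'E'
from rig import status,get_image,camera_params
import cv2
s=status.observe();print({k:s[k] for k in('time_s','position','tcp_rot','grip_width')})
for n in('top','side'):
    cv2.imwrite(f'pics/{n}0.png',get_image(n)[:,:,::-1]);print(n,camera_params(n))
print(camera_params('wrist'))
E
```

```text
{'time_s': 0.0, 'position': array([ 0.16355746, -0.60298404,  0.23069922]), 'tcp_rot': array([-5.79631459e-04,  9.91247069e-01,  1.32018602e-01, -2.17249978e-05]), 'grip_width': 0.0851987927573957}
top {'vertical_fov': 55.60037060974513, 'cx': 320.6838157087771, 'cy': 203.44763582539562, 'k1': -0.03142330655054488, 'xyz': array([0.48740869, 0.00536068, 0.81737245]), 'rotation': array([-0.69792902, -0.05792425,  0.06525866,  0.71083133])}
side {'vertical_fov': 57.10806975885401, 'cx': 324.4837022468618, 'cy': 201.26911179035474, 'k1': 0.008523004283479433, 'xyz': array([ 0.33052339, -0.47927576,  0.6107368 ]), 'rotation': array([ 0.89740932,  0.36001533, -0.10104951, -0.2341676 ])}
{'vertical_fov': 71.53808502062341, 'cx': 315.4451997235764, 'cy': 194.44919119145527, 'k1': -0.04877724844658267, 'tool_from_camera': array([[ 9.13132019e-04,  9.64321619e-01,  2.64731906e-01,
         6.64112759e-02],
       [ 9.99999220e-01, -6.55063574e-04, -1.06311077e-03,
        -5.74654475e-05],
       [-8.51764473e-04,  2.64732671e-01, -9.64321465e-01,
        -1.42904828e-01],
       [ 0.00000000e+00,  0.00000000e+00,  0.00000000e+00,
         1.00000000e+00]])}
```

View pics/top0.png

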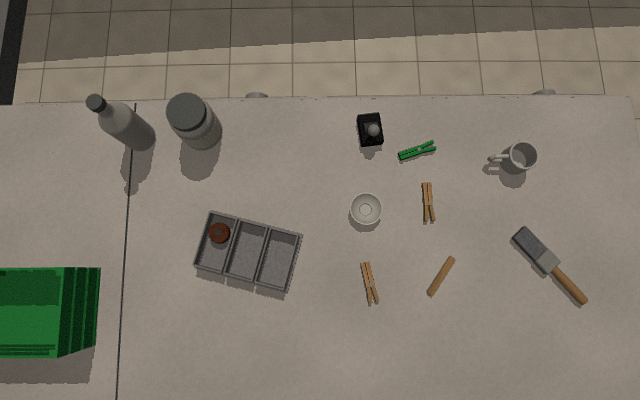

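View pics/side0.png

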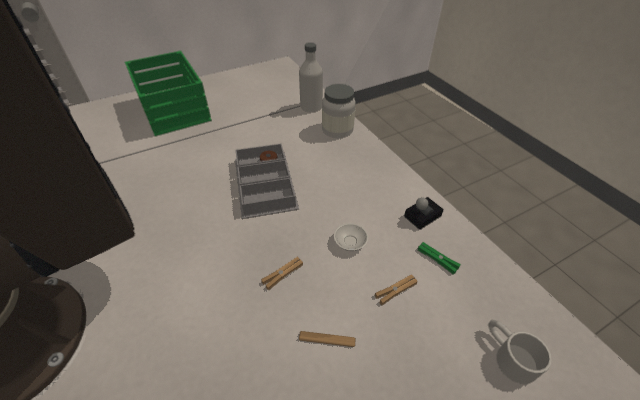

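Top view: there are four candidate bars. Pins at (428,202) and (370,283) are wood with two splayed legs. The stick at (441,276) is one plain bar, and the pin at (417,150) is green, so neither of those is meant. Cedar is in the tray's left pocket at (219,233). The middle pocket (247,251) and right pocket (278,260) are empty.

```bash
cat >h.py <<'E'
import numpy as np,cv2
from scipy.spatial.transform import Rotation as R
from rig import status,get_image,camera_params
def cam(n,st=None):
    p=camera_params(n);f=200/np.tan(np.radians(p['vertical_fov'])/2)
    if n=='wrist':
        T=p['tool_from_camera'];w=st['tcp_rot'];Q=R.from_quat([w[1],w[2],w[3],w[0]]).as_matrix()
        return p,f,Q@T[:3,:3],st['position']+Q@T[:3,3]
    w=p['rotation'];return p,f,R.from_quat([w[1],w[2],w[3],w[0]]).as_matrix(),p['xyz']
def ray(c,uv,z):
    p,f,Q,o=c;uv=np.atleast_2d(np.asarray(uv,float))
    d=np.stack([(uv[:,0]-p['cx'])/f,(uv[:,1]-p['cy'])/f],1);s=d.copy()
    for _ in range(20): s=d/(1+p['k1']*(s**2).sum(1,keepdims=True))
    v=np.c_[s[:,0],-s[:,1],-np.ones(len(s))]@Q.T
    return o+v*((z-o[2])/v[:,2])[:,None]
def wood(im):
    h=cv2.cvtColor(im,cv2.COLOR_RGB2HSV)
    return cv2.morphologyEx(cv2.inRange(h,(5,75,60),(22,255,255)),cv2.MORPH_CLOSE,np.ones((5,5)))
E
python3 - <<'E'
from h import *
for n in('top','side'):
    im=cv2.imread(f'pics/{n}0.png')[:,:,::-1].copy();c=cam(n);m=wood(im)
    for k in cv2.findContours(m,0,1)[0]:
        if cv2.contourArea(k)<80: continue
        mm=np.zeros_like(m);cv2.drawContours(mm,[k],-1,255,-1)
        v,u=np.nonzero(mm)
        P=ray(c,np.c_[u,v],.009)[:,:2]
        (cx,cy),(w,h),a=cv2.minAreaRect((P*1000).astype(np.float32))
        C=P.mean(0);e=np.linalg.eigh(np.cov((P-C).T))[1][:,1]
        print(n,np.round([u.mean(),v.mean()]),'rect',np.round([cx,cy,w,h,a],1),'ang',round(np.arctan2(e[1],e[0]),3))
im=cv2.imread('pics/top0.png')
cv2.imwrite('pics/crop.png',np.hstack([cv2.resize(im[y-30:y+30,x-30:x+30],(260,260),interpolation=2) for x,y in((428,202),(370,283),(441,276))]))
cv2.imwrite('pics/tray.png',cv2.resize(im[200:305,185:310],None,fx=5.5,fy=5.5,interpolation=2))
E
```

```text
top [569. 286.] rect [ 442.8 -529.8   95.4   21.4   39.4] ang -2.443
top [369. 283.] rect [ 460.9 -103.4   84.9   22.5    9.4] ang -2.947
top [441. 275.] rect [ 471.6 -254.6   15.8   93.7   53.8] ang 2.51
top [218. 232.] rect [571.8 216.   42.8  38.5   1.8] ang -3.09
top [428. 202.] rect [ 631.4 -238.3   24.3   84.5   87.8] ang -3.12
side [ 38. 381.] rect [  52.  -100.8   54.3   17.3   37.9] ang -2.598
side [327. 339.] rect [ 468.9 -257.4   16.5   92.9   53.7] ang 2.508
side [395. 289.] rect [ 629.  -237.1   88.7   25.2    2.7] ang -3.114
side [281. 273.] rect [ 459.3 -102.1   85.8   27.7   13.2] ang -2.938
side [268. 155.] rect [577.  236.1  39.4  41.7  74.2] ang 2.637
```

View pics/crop.png

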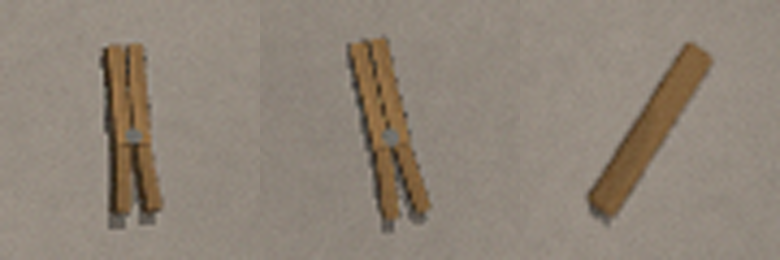

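View pics/tray.png

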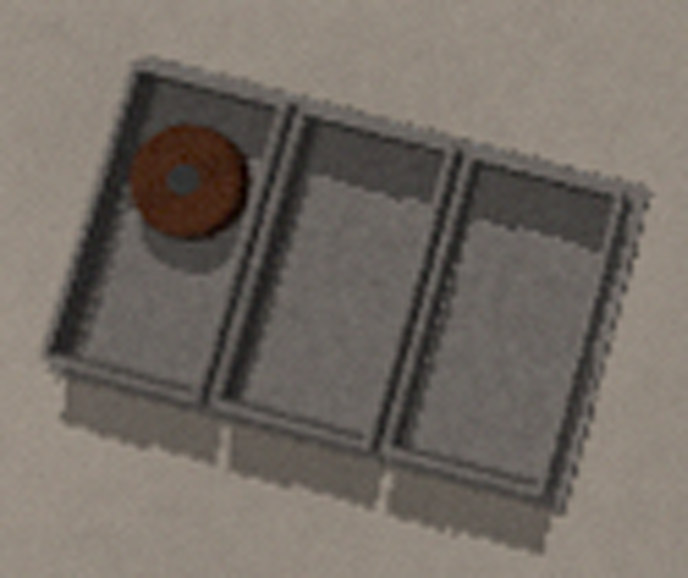

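The crops confirm it: both pins have two legs and a spring, and the third piece is a plain stick. Next I locate the empty pockets from their inner rim corners.

```bash
python3 - <<'E'
from h import *
c=cam('top')
for q in([(302,112),(450,150),(370,440),(228,400)],[(470,160),(622,200),(545,490),(393,448)]):
    P=ray(c,np.array(q)/5.5+[185,200],.038)[:,:2]
    l=(P[0]-P[3]+P[1]-P[2])/2;w=(P[0]-P[1]+P[3]-P[2])/2
    print(P.mean(0).round(4),np.linalg.norm(l).round(3),np.linalg.norm(w).round(3),np.arctan2(l[1],l[0]).round(3),(np.arctan2(w[1],w[0])-np.pi/2).round(3))
s=status.observe();Q=s['tcp_rot'];M=R.from_quat([Q[1],Q[2],Q[3],Q[0]]).as_matrix();print(M.round(3))
E
```

```text
[0.5312 0.1494] 0.11 0.056 -0.25 -0.276
[0.5121 0.0863] 0.109 0.058 -0.264 -0.278
[[ 0.965  0.262 -0.   ]
 [ 0.262 -0.965  0.001]
 [ 0.    -0.001 -1.   ]]
```

Request:
step_arm([
  {"x": 1.4,"y": 2.5,"twist": -0.01},
  {"x": 1.4,"y": 2.5,"twist": -0.01},
  {"x": 1.4,"y": 2.5,"twist": -0.01},
  {"x": 1.4,"y": 2.5,"twist": -0.01},
  {"x": 1.4,"y": 2.5,"twist": -0.01},
  {"x": 1.4,"y": 2.5,"twist": -0.01},
  {"x": 1.4,"y": 2.5},
  {"x": 1.4,"y": 2.5},
  {"x": 1.4,"y": 2.5},
  {"x": 1.4,"y": 2.5},
  {"x": 1.4,"y": 2.5},
  {"x": 1.4,"y": 2.5},
], jaw=0, squeeze=30)

```text
schema error: expected keys x, y, z, twist
```

Request:
step_arm([
  {"x": 1.3,"y": 2.5},
  {"x": 1.3,"y": 2.5},
  {"x": 1.3,"y": 2.5},
  {"x": 1.3,"y": 2.5},
  {"x": 1.3,"y": 2.5},
  {"x": 1.3,"y": 2.5},
  {"x": 1.3,"y": 2.5},
  {"x": 1.0,"y": 2.0},
  {"x": 0.5},
  {},
  {},
  {},
])

```text
schema error: expected keys x, y, z, twist
```

```bash
cat >>h.py <<'E'
def wristpins(tag):
    s=status.observe();im=get_image('wrist');cv2.imwrite(f'pics/w{tag}.png',im[:,:,::-1]);c=cam('wrist',s);m=wood(im)
    print(s['time_s'],s['position'].round(4))
    for k in cv2.findContours(m,0,1)[0]:
        if cv2.contourArea(k)<400: continue
        mm=np.zeros_like(m);cv2.drawContours(mm,[k],-1,255,-1);v,u=np.nonzero(mm)
        P=ray(c,np.c_[u,v],.010)[:,:2];C=P.mean(0);e=np.linalg.eigh(np.cov((P-C).T))[1][:,1]
        r=cv2.minAreaRect((P*1000).astype(np.float32))
        print(np.round([u.mean(),v.mean()]),np.round([*r[0],*r[1],r[2]],1),'ang',round(np.arctan(e[1]/e[0]),3))
E
python3 -c "
from h import *
wristpins(1)
s=status.observe();M=R.from_quat(np.roll(s['tcp_rot'],-1)).as_matrix();print(np.arctan2(M[1,0],M[0,0]),s['qpos'])"
```

```text
0.1 [ 0.1636 -0.603   0.2308]
[482. 373.] [-113.9 -976.9  183.9   74.3   48.3] ang 0.914
[390. 298.] [  20.8 -772.9   55.7  150.3   89.7] ang 0.19
[547. 166.] [ 108.8 -969.6  755.3  374.9   34.6] ang 0.764
0.26477255177322295 [-1.41159279e+00  4.91402820e-01  1.55927543e+00  1.50884864e-05
  1.09168141e+00 -1.05576016e-01]
```

View pics/w1.png

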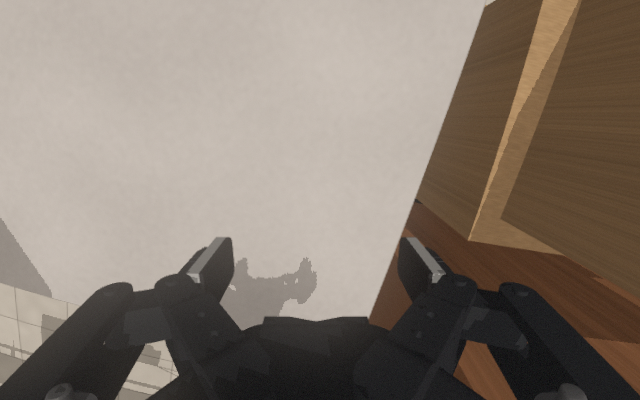

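The wrist view shows only the dryer edge, because both moves were refused. Every row needs all four keys.

Request:
step_arm([
  {"x": 1.4,"y": 2.5,"z": 0,"twist": -0.01},
  {"x": 1.4,"y": 2.5,"z": 0,"twist": -0.01},
  {"x": 1.4,"y": 2.5,"z": 0,"twist": -0.01},
  {"x": 1.4,"y": 2.5,"z": 0,"twist": -0.01},
  {"x": 1.4,"y": 2.5,"z": 0,"twist": -0.01},
  {"x": 1.4,"y": 2.5,"z": 0,"twist": -0.01},
  {"x": 1.4,"y": 2.5,"z": 0,"twist": -0.01},
  {"x": 1.4,"y": 2.5,"z": 0,"twist": 0},
  {"x": 1.4,"y": 2.5,"z": 0,"twist": 0},
  {"x": 1.4,"y": 2.5,"z": 0,"twist": 0},
  {"x": 1.4,"y": 2.5,"z": 0,"twist": 0},
  {"x": 1.4,"y": 2.5,"z": 0,"twist": 0},
], jaw=0, squeeze=30)

```text
time_s: 1.15
position: [0.332, -0.3019, 0.2313]
tcp_rot: [-0.0, 0.995, 0.097, -0.0]
wrist_force: [-0.6, -0.6, -0.4]
grip_width: 0.0853
```

Request:
step_arm([
  {"x": 1.3,"y": 2.5,"z": 0,"twist": 0},
  {"x": 1.3,"y": 2.5,"z": 0,"twist": 0},
  {"x": 1.3,"y": 2.5,"z": 0,"twist": 0},
  {"x": 1.3,"y": 2.5,"z": 0,"twist": 0},
  {"x": 1.3,"y": 2.5,"z": 0,"twist": 0},
  {"x": 1.3,"y": 2.5,"z": 0,"twist": 0},
  {"x": 1.3,"y": 2.5,"z": 0,"twist": 0},
  {"x": 1.2,"y": 2.0,"z": 0,"twist": 0},
  {"x": 0,"y": 0,"z": 0,"twist": 0},
  {"x": 0,"y": 0,"z": 0,"twist": 0},
])

```text
time_s: 1.98
position: [0.4348, -0.1074, 0.2312]
tcp_rot: [0.0, 0.995, 0.098, -0.0]
wrist_force: [0.0, 0.5, -0.5]
grip_width: 0.0855
```

```bash
python3 -c "
from h import *
wristpins(2)
s=status.observe();M=R.from_quat(np.roll(s['tcp_rot'],-1)).as_matrix();print(np.arctan2(M[1,0],M[0,0]),s['qpos'])"
```

```text
1.9833 [ 0.4348 -0.1074  0.2312]
[157. 371.] [34.  88.9 50.3 83.3 72.6] ang -0.508
[632. 367.] [ 179.9 -759.1  160.1   46.2   35.1] ang 0.637
[595. 223.] [ 438.6 -532.5   96.3   24.7   40.1] ang 0.718
[429. 165.] [ 470.5 -254.1   15.5   92.6   53.6] ang -0.632
[315. 149.] [ 459.6 -102.2   83.2   21.5   11.4] ang 0.194
[452.  36.] [ 628.7 -235.9   84.7   25.     2.9] ang 0.01
[70. 13.] [565.7 224.3  35.4  48.9   7.4] ang -1.306
0.19605907280781665 [-3.91348121e-01  2.39683968e-01  1.97214939e+00 -2.63133294e-04
  9.30083601e-01  9.83546461e-01]
```

View pics/w2.png

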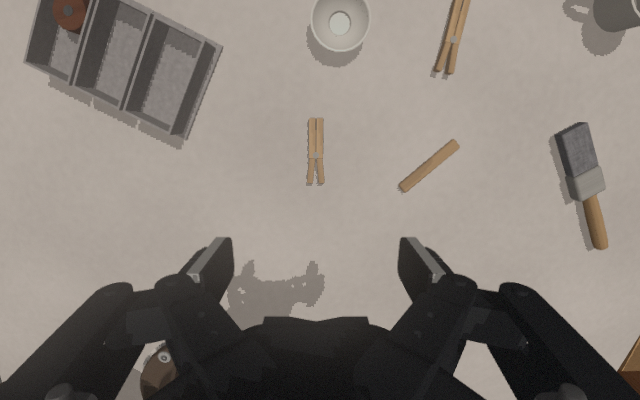

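The wrist view shows pin 1 at (315,149), which agrees with the top and side views to within 2 mm: about (0.460, -0.1025). I'm going down to it.

Request:
step_arm([
  {"x": 1.25,"y": 0.25,"z": -2.0,"twist": 0},
  {"x": 1.25,"y": 0.25,"z": -3.0,"twist": 0},
  {"x": 0,"y": 0,"z": -3.0,"twist": 0},
  {"x": 0,"y": 0,"z": -3.0,"twist": 0},
  {"x": 0,"y": 0,"z": -3.0,"twist": 0},
  {"x": 0,"y": 0,"z": -3.0,"twist": 0},
  {"x": 0,"y": 0,"z": -2.0,"twist": 0},
  {"x": 0,"y": 0,"z": -1.5,"twist": 0},
  {"x": 0,"y": 0,"z": -1.0,"twist": 0},
  {"x": 0,"y": 0,"z": -1.0,"twist": 0},
  {"x": 0,"y": 0,"z": -0.4,"twist": 0},
  {"x": 0,"y": 0,"z": 0,"twist": 0},
])

```text
time_s: 3.03
position: [0.4594, -0.1035, 0.002]
tcp_rot: [-0.0, 0.995, 0.097, -0.0]
wrist_force: [0.3, 0.0, -0.6]
grip_width: 0.0858
```

Request:
step_arm([
  {"x": 0,"y": 0,"z": 0,"twist": 0},
  {"x": 0,"y": 0,"z": 0,"twist": 0},
  {"x": 0,"y": 0,"z": 0,"twist": 0},
  {"x": 0,"y": 0,"z": 0,"twist": 0},
  {"x": 0,"y": 0,"z": 0,"twist": 0},
  {"x": 0,"y": 0,"z": 0,"twist": 0},
  {"x": 0,"y": 0,"z": 0,"twist": 0},
  {"x": 0,"y": 0,"z": 0,"twist": 0},
  {"x": 0,"y": 0,"z": 0,"twist": 0},
  {"x": 0,"y": 0,"z": 0,"twist": 0},
  {"x": 0,"y": 0,"z": 0,"twist": 0},
  {"x": 0,"y": 0,"z": 0,"twist": 0},
], jaw=255, squeeze=30)

```text
time_s: 4.03
position: [0.4597, -0.1032, 0.0028]
tcp_rot: [0.0, 0.995, 0.097, 0.0]
wrist_force: [-1.4, 1.0, 5.7]
grip_width: 0.0169
```

Request:
step_arm([
  {"x": 0,"y": 0,"z": 1.0,"twist": 0},
  {"x": 0,"y": 0,"z": 2.0,"twist": 0},
  {"x": 0,"y": 0,"z": 3.0,"twist": 0},
  {"x": 0,"y": 0,"z": 3.0,"twist": 0},
  {"x": 0,"y": 0,"z": 1.0,"twist": 0},
  {"x": 0,"y": 0,"z": 0,"twist": 0},
])

```text
time_s: 4.53
position: [0.4605, -0.1035, 0.1053]
tcp_rot: [0.001, 0.995, 0.097, 0.002]
wrist_force: [-0.5, -1.4, -0.7]
grip_width: 0.0172
```

```bash
python3 -c "
from h import *
s=status.observe();print(s['grip_width'],s['position'])
cv2.imwrite('pics/w3.png',get_image('wrist')[:,:,::-1])"
```

```text
0.01721996982806337 [ 0.46051042 -0.10348272  0.10526465]
```

View pics/w3.png

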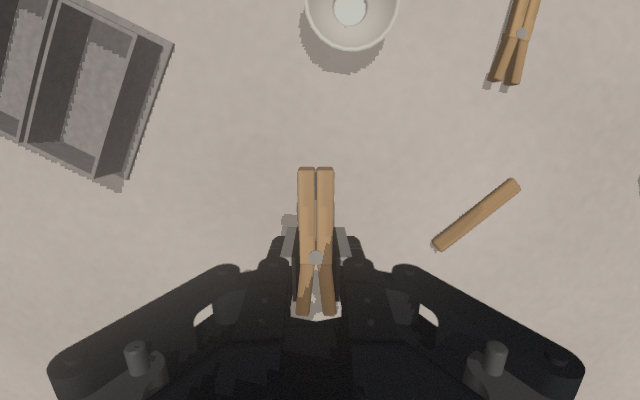

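The wrist view shows the pin held level between the pads, around (316,240). Next is the right pocket.

Request:
step_arm([
  {"x": 0.5,"y": 1.9,"z": 0,"twist": -0.047},
  {"x": 0.5,"y": 1.9,"z": 0,"twist": -0.047},
  {"x": 0.5,"y": 1.9,"z": 0,"twist": -0.047},
  {"x": 0.5,"y": 1.9,"z": 0,"twist": -0.047},
  {"x": 0.5,"y": 1.9,"z": 0,"twist": -0.047},
  {"x": 0.5,"y": 1.9,"z": 0,"twist": -0.047},
  {"x": 0.5,"y": 1.9,"z": 0,"twist": -0.047},
  {"x": 0.5,"y": 1.9,"z": 0,"twist": -0.047},
  {"x": 0.5,"y": 1.9,"z": 0,"twist": -0.047},
  {"x": 0.6,"y": 1.8,"z": 0,"twist": -0.047},
  {"x": 0,"y": 0,"z": 0,"twist": 0},
  {"x": 0,"y": 0,"z": 0,"twist": 0},
])

```text
time_s: 5.58
position: [0.51, 0.0863, 0.1012]
tcp_rot: [0.0, 0.991, -0.136, -0.001]
wrist_force: [-0.4, -0.8, 0.5]
grip_width: 0.017
```

```bash
python3 -c "
from h import *
s=status.observe();print(s['grip_width'],s['position'],s['qpos'])
cv2.imwrite('pics/w4.png',get_image('wrist')[:,:,::-1]);cv2.imwrite('pics/s4.png',get_image('side')[:,:,::-1])"
```

```text
0.01695833558072509 [0.51002981 0.08630631 0.10117616] [ 3.99429487e-02  5.21644851e-01  1.95069420e+00 -1.83984736e-04
  6.71287732e-01  1.88379624e+00]
```

View pics/w4.png

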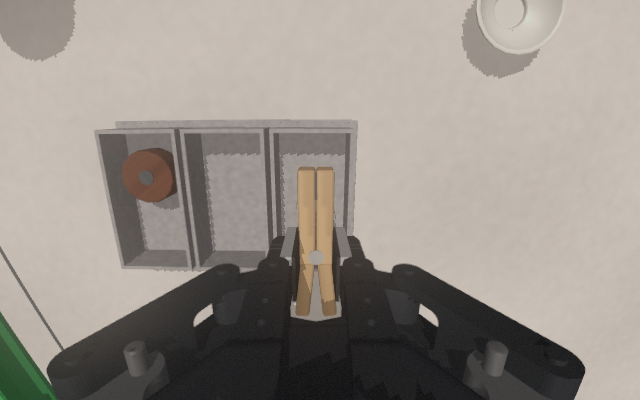

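View pics/s4.png

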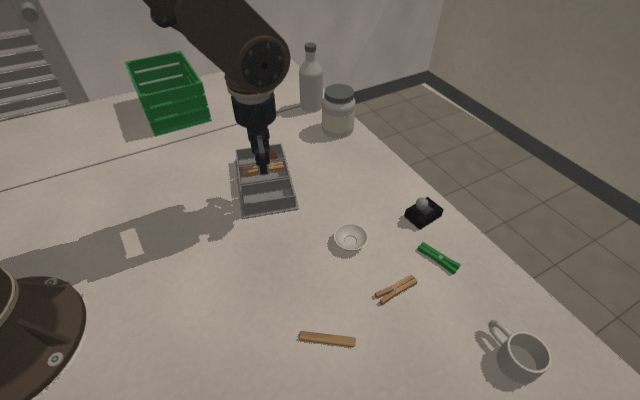

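```bash
python3 -c "
from h import *
s=status.observe();c=cam('wrist',s)
P=ray(c,[(275,132),(350,132),(182,133),(264,132),(193,267),(101,133),(175,133)],.038)[:,:2];print(P.round(4))
d=P[1]-P[0];yaw=np.arctan2(d[1],d[0])+np.pi/2;l=np.array([np.cos(yaw),np.sin(yaw)]);print(yaw)
for a,b in((0,1),(2,3),(5,6)):print(np.linalg.norm(P[a]-P[b]),(P[a]+P[b])/2-.055*l)
"
```

```text
[[0.5727 0.0978]
 [0.5579 0.0452]
 [0.591  0.1641]
 [0.5749 0.1056]
 [0.4861 0.1986]
 [0.6088 0.2241]
 [0.5925 0.1692]]
-0.27362425012441616
0.05462172960341925 [0.51234651 0.08640115]
0.06073699749973377 [0.52999092 0.14969997]
0.05732769740884871 [0.54768227 0.21152579]
```

Both tray measurements agree to within 2 mm. I'm lowering to just above the rim and releasing.

Request:
step_arm([
  {"x": 0.2,"y": 0,"z": -1.5,"twist": 0},
  {"x": 0,"y": 0,"z": -2.0,"twist": 0},
  {"x": 0,"y": 0,"z": -1.5,"twist": 0},
  {"x": 0,"y": 0,"z": -0.9,"twist": 0},
  {"x": 0,"y": 0,"z": 0,"twist": 0},
  {"x": 0,"y": 0,"z": 0,"twist": 0},
  {"x": 0,"y": 0,"z": 0,"twist": 0},
])

```text
time_s: 6.27
position: [0.5129, 0.0855, 0.0439]
tcp_rot: [-0.0, 0.991, -0.137, 0.0]
wrist_force: [-0.3, 0.0, -0.5]
grip_width: 0.0176
```

Request:
step_arm([
  {"x": 0,"y": 0,"z": 0,"twist": 0},
  {"x": 0,"y": 0,"z": 0,"twist": 0},
  {"x": 0,"y": 0,"z": 0,"twist": 0},
  {"x": 0,"y": 0,"z": 0,"twist": 0},
  {"x": 0,"y": 0,"z": 0,"twist": 0},
  {"x": 0,"y": 0,"z": 0,"twist": 0},
  {"x": 0,"y": 0,"z": 0,"twist": 0},
  {"x": 0,"y": 0,"z": 0,"twist": 0},
  {"x": 0,"y": 0,"z": 2.0,"twist": 0},
  {"x": 0,"y": 0,"z": 3.0,"twist": 0},
  {"x": 0,"y": 0,"z": 3.0,"twist": 0},
  {"x": 0,"y": 0,"z": 3.0,"twist": 0},
], jaw=0)

```text
time_s: 7.27
position: [0.5123, 0.0858, 0.1544]
tcp_rot: [0.0, 0.991, -0.137, -0.0]
wrist_force: [0.5, 0.4, -0.0]
grip_width: 0.0855
```

```bash
python3 -c "
from h import *
s=status.observe();print(s['grip_width'],s['position'])
cv2.imwrite('pics/w5.png',get_image('wrist')[:,:,::-1])"
```

```text
0.08547498357365463 [0.51225782 0.08576535 0.15444306]
```

View pics/w5.png

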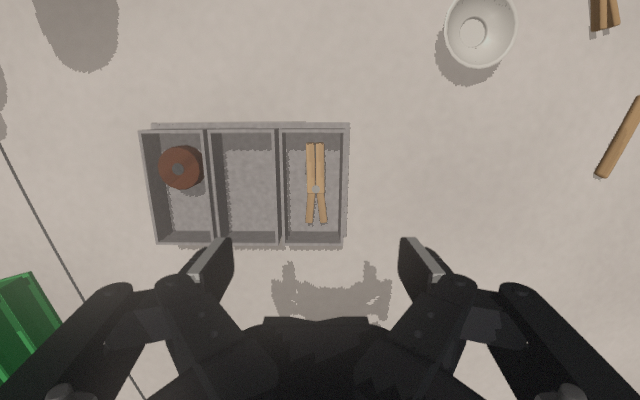

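The pin lies flat in the right pocket at (316,182). Next is the second pin.

Request:
step_arm([
  {"x": 0.7,"y": -2.5,"z": 1.0,"twist": 0.025},
  {"x": 0.7,"y": -2.7,"z": 1.0,"twist": 0.025},
  {"x": 0.7,"y": -2.7,"z": 1.0,"twist": 0.025},
  {"x": 0.7,"y": -2.7,"z": 1.0,"twist": 0.025},
  {"x": 0.7,"y": -2.7,"z": 0,"twist": 0.025},
  {"x": 0.7,"y": -2.7,"z": 0,"twist": 0.025},
  {"x": 0.7,"y": -2.7,"z": 0,"twist": 0.025},
  {"x": 0.7,"y": -2.7,"z": 0,"twist": 0.025},
  {"x": 0.7,"y": -2.7,"z": 0,"twist": 0.025},
  {"x": 0.7,"y": -2.7,"z": 0,"twist": 0.025},
  {"x": 0.7,"y": -2.7,"z": 0,"twist": 0.025},
  {"x": 0.7,"y": -2.8,"z": 0,"twist": 0.025},
])

```text
time_s: 8.32
position: [0.5967, -0.2385, 0.193]
tcp_rot: [-0.0, 1.0, 0.013, -0.0]
wrist_force: [1.0, 0.5, 1.4]
grip_width: 0.0858
```

Request:
step_arm([
  {"x": 0,"y": 0,"z": 0,"twist": 0},
  {"x": 0,"y": 0,"z": 0,"twist": 0},
  {"x": 0,"y": 0,"z": 0,"twist": 0},
])

```text
time_s: 8.57
position: [0.5962, -0.2367, 0.1929]
tcp_rot: [-0.0, 1.0, 0.012, -0.0]
wrist_force: [0.2, 0.6, 0.2]
grip_width: 0.0852
```

```bash
python3 -c "
from h import *
wristpins(6)
s=status.observe();M=R.from_quat(np.roll(s['tcp_rot'],-1)).as_matrix();print(np.arctan2(M[1,0],M[0,0]),s['qpos'])"
```

```text
8.5667 [ 0.5962 -0.2367  0.1929]
[630. 356.] [ 305.8 -755.1  206.1   48.8   24.8] ang 0.409
[328. 267.] [ 472.9 -256.    15.5   93.    53.7] ang -0.63
[ 65. 234.] [508.5  93.7  18.6  84.7  73.9] ang -0.282
[317. 145.] [ 629.1 -238.    83.4   21.6    1.4] ang 0.017
0.02494089892688665 [-4.80238259e-01  5.51949487e-01  1.55823002e+00  5.82684022e-05
  1.03216128e+00  1.06558739e+00]
```

View pics/w6.png

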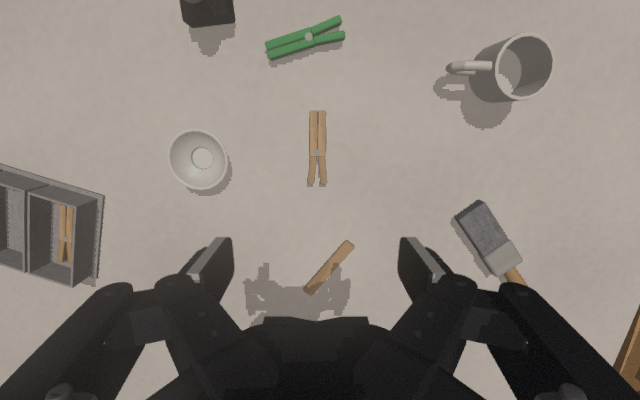

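The wrist view shows the second pin at (317,145), world (0.6295, -0.2375). It is two-legged wood, clear of the green pin at (305,38) and the stick at (328,267).

Request:
step_arm([
  {"x": 1.1,"y": -0.1,"z": -1.5,"twist": 0},
  {"x": 1.1,"y": 0,"z": -3.0,"twist": 0},
  {"x": 1.1,"y": 0,"z": -3.0,"twist": 0},
  {"x": 0,"y": 0,"z": -3.0,"twist": 0},
  {"x": 0,"y": 0,"z": -3.0,"twist": 0},
  {"x": 0,"y": 0,"z": -2.0,"twist": 0},
  {"x": 0,"y": 0,"z": -1.5,"twist": 0},
  {"x": 0,"y": 0,"z": -1.0,"twist": 0},
  {"x": 0,"y": 0,"z": -0.7,"twist": 0},
  {"x": 0,"y": 0,"z": -0.4,"twist": 0},
  {"x": 0,"y": 0,"z": 0,"twist": 0},
  {"x": 0,"y": 0,"z": 0,"twist": 0},
])

```text
time_s: 9.62
position: [0.6299, -0.2382, 0.0031]
tcp_rot: [0.0, 1.0, 0.012, 0.0]
wrist_force: [0.2, -0.2, -0.4]
grip_width: 0.0855
```

Request:
step_arm([
  {"x": 0,"y": 0,"z": 0,"twist": 0},
  {"x": 0,"y": 0,"z": 0,"twist": 0},
  {"x": 0,"y": 0,"z": 0,"twist": 0},
  {"x": 0,"y": 0,"z": 0,"twist": 0},
  {"x": 0,"y": 0,"z": 0,"twist": 0},
  {"x": 0,"y": 0,"z": 0,"twist": 0},
  {"x": 0,"y": 0,"z": 0,"twist": 0},
  {"x": 0,"y": 0,"z": 0,"twist": 0},
  {"x": 0,"y": 0,"z": 0,"twist": 0},
  {"x": 0,"y": 0,"z": 0,"twist": 0},
  {"x": 0,"y": 0,"z": 0,"twist": 0},
  {"x": 0,"y": 0,"z": 0,"twist": 0},
], jaw=255, squeeze=30)

```text
time_s: 10.62
position: [0.6297, -0.2383, 0.0026]
tcp_rot: [0.0, 1.0, 0.012, 0.0]
wrist_force: [-1.5, -0.6, 6.1]
grip_width: 0.0175
```

Request:
step_arm([
  {"x": 0,"y": 0,"z": 1.0,"twist": 0},
  {"x": 0,"y": 0,"z": 2.0,"twist": 0},
  {"x": 0,"y": 0,"z": 3.0,"twist": 0},
  {"x": 0,"y": 0,"z": 3.0,"twist": 0},
  {"x": 0,"y": 0,"z": 3.0,"twist": 0},
  {"x": 0,"y": 0,"z": 0,"twist": 0},
  {"x": 0,"y": 0,"z": 0,"twist": 0},
])

```text
time_s: 11.2
position: [0.6301, -0.2384, 0.1244]
tcp_rot: [0.001, 1.0, 0.012, 0.001]
wrist_force: [-1.1, -0.6, -1.2]
grip_width: 0.0175
```

```bash
python3 -c "
from h import *
s=status.observe();print(s['grip_width'],s['position'])
cv2.imwrite('pics/w7.png',get_image('wrist')[:,:,::-1])"
```

```text
0.01748926200350476 [ 0.6300719  -0.238396    0.12436948]
```

View pics/w7.png

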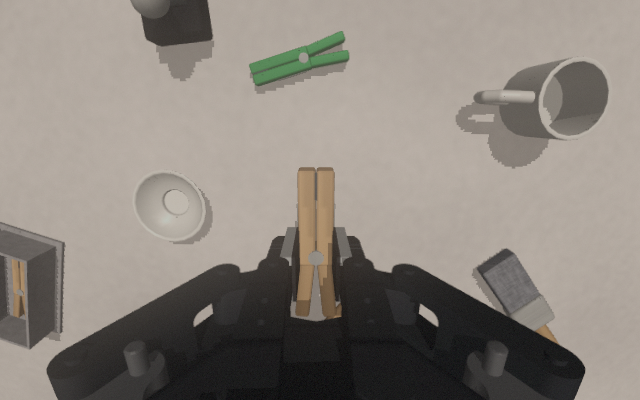

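Request:
step_arm([
  {"x": -0.6,"y": 2.0,"z": 1.0,"twist": -0.02},
  {"x": -0.6,"y": 2.5,"z": 1.0,"twist": -0.02},
  {"x": -0.6,"y": 2.5,"z": 0,"twist": -0.02},
  {"x": -0.6,"y": 2.5,"z": 0,"twist": -0.02},
  {"x": -0.6,"y": 2.5,"z": 0,"twist": -0.02},
  {"x": -0.6,"y": 2.5,"z": 0,"twist": -0.02},
  {"x": -0.6,"y": 2.5,"z": 0,"twist": -0.02},
  {"x": -0.6,"y": 2.5,"z": 0,"twist": -0.02},
  {"x": -0.6,"y": 2.5,"z": 0,"twist": -0.02},
  {"x": -0.6,"y": 2.5,"z": 0,"twist": -0.02},
  {"x": -0.6,"y": 2.5,"z": 0,"twist": -0.02},
  {"x": -0.6,"y": 2.5,"z": 0,"twist": -0.02},
])

```text
time_s: 12.25
position: [0.5564, 0.0579, 0.1409]
tcp_rot: [0.0, 0.994, -0.108, -0.001]
wrist_force: [-0.2, -0.3, -0.5]
grip_width: 0.0175
```

Request:
step_arm([
  {"x": -0.7,"y": 2.5,"z": 0,"twist": -0.02},
  {"x": -0.7,"y": 2.5,"z": 0,"twist": -0.02},
  {"x": -0.7,"y": 2.3,"z": 0,"twist": -0.02},
  {"x": -0.6,"y": 2.0,"z": 0,"twist": 0},
  {"x": 0,"y": 0,"z": -2.0,"twist": 0},
  {"x": 0,"y": 0,"z": 0,"twist": 0},
  {"x": 0,"y": 0,"z": 0,"twist": 0},
  {"x": 0,"y": 0,"z": 0,"twist": 0},
])

```text
time_s: 12.92
position: [0.5306, 0.1493, 0.1221]
tcp_rot: [0.0, 0.991, -0.137, -0.001]
wrist_force: [0.3, 0.4, 1.1]
grip_width: 0.0176
```

```bash
python3 -c "
from h import *
s=status.observe();print(s['grip_width'],s['position']);M=R.from_quat(np.roll(s['tcp_rot'],-1)).as_matrix();print(np.arctan2(M[1,0],M[0,0]))
cv2.imwrite('pics/w8.png',get_image('wrist')[:,:,::-1])"
```

```text
0.01763741820489853 [0.5305935  0.14929792 0.12207185]
-0.2757499514587305
```

View pics/w8.png

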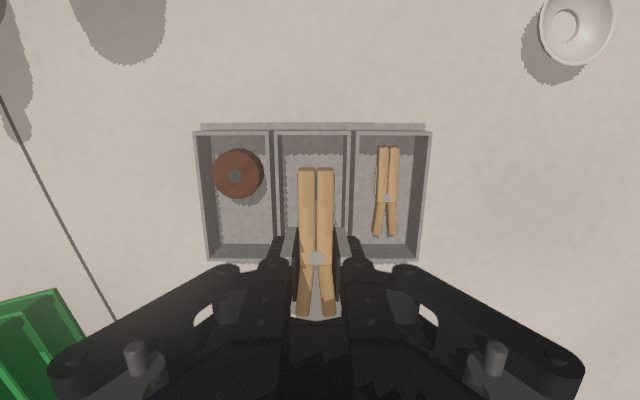

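The pin is at (316,240), centred over the middle pocket. I'm lowering to z = 0.043 and releasing, then backing off high.

Request:
step_arm([
  {"x": 0,"y": 0,"z": -1.5,"twist": 0},
  {"x": 0,"y": 0,"z": -2.0,"twist": 0},
  {"x": 0,"y": 0,"z": -2.0,"twist": 0},
  {"x": 0,"y": 0,"z": -1.5,"twist": 0},
  {"x": 0,"y": 0,"z": -0.9,"twist": 0},
  {"x": 0,"y": 0,"z": 0,"twist": 0},
  {"x": 0,"y": 0,"z": 0,"twist": 0},
  {"x": 0,"y": 0,"z": 0,"twist": 0},
])

```text
time_s: 13.63
position: [0.5311, 0.1497, 0.0443]
tcp_rot: [-0.0, 0.991, -0.137, 0.001]
wrist_force: [1.1, 0.1, 0.2]
grip_width: 0.0177
```

Request:
step_arm([
  {"x": 0,"y": 0,"z": 0,"twist": 0},
  {"x": 0,"y": 0,"z": 0,"twist": 0},
  {"x": 0,"y": 0,"z": 0,"twist": 0},
  {"x": 0,"y": 0,"z": 0,"twist": 0},
  {"x": 0,"y": 0,"z": 0,"twist": 0},
  {"x": 0,"y": 0,"z": 0,"twist": 0},
  {"x": 0,"y": 0,"z": 0,"twist": 0},
  {"x": 0,"y": 0,"z": 0,"twist": 0},
  {"x": 0,"y": 0,"z": 2.0,"twist": 0},
  {"x": 0,"y": 0,"z": 3.0,"twist": 0},
  {"x": 0,"y": 0,"z": 3.0,"twist": 0},
  {"x": 0,"y": 0,"z": 3.0,"twist": 0},
], jaw=0)

```text
time_s: 14.63
position: [0.5303, 0.1497, 0.1544]
tcp_rot: [0.0, 0.991, -0.137, -0.0]
wrist_force: [-0.1, -0.3, -0.1]
grip_width: 0.0855
```

Request:
step_arm([
  {"x": 0,"y": 0,"z": 0,"twist": 0},
  {"x": 0,"y": 0,"z": 0,"twist": 0},
  {"x": 0,"y": 0,"z": 0,"twist": 0},
  {"x": 0,"y": 0,"z": 0,"twist": 0},
])

```text
time_s: 14.97
position: [0.5301, 0.1497, 0.1522]
tcp_rot: [0.0, 0.991, -0.137, -0.001]
wrist_force: [-0.1, 0.0, -0.5]
grip_width: 0.0854
```

```bash
python3 -c "
from h import *
wristpins(9)
cv2.imwrite('pics/s9.png',get_image('side')[:,:,::-1])
"
```

```text
14.9667 [0.5301 0.1497 0.1522]
[245. 167.] [566.  215.7  45.4  45.3  74. ] ang -1.041
[379. 182.] [511.2  84.5  24.5  85.8  74.5] ang -0.26
[315. 181.] [529.  149.8  21.9  86.7  74.3] ang -0.282
```

View pics/w9.png

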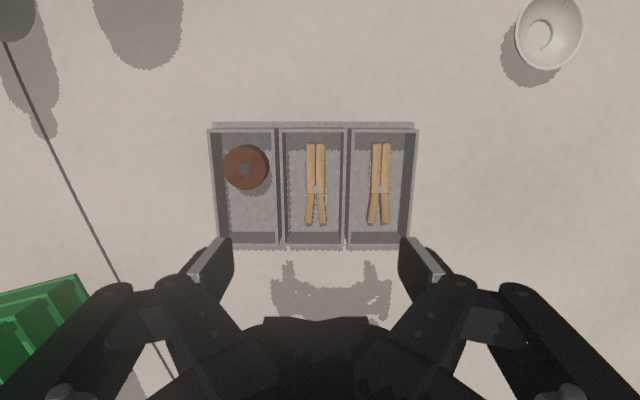

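View pics/s9.png

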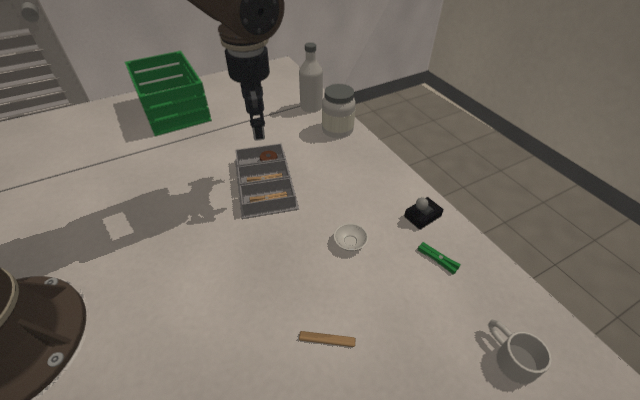

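Both views show the pins flat in their own pockets, at (315,181) and (379,182) in the wrist picture. The gripper is open and clear of everything, so I'm handing the job in.

```bash
python3 -c "
from rig import manip
print(manip.job_done())"
```

```text
the job is handed in; nothing more can be done
None
```

Both wooden clothespins are in the tray, one lying flat in the right pocket and one in the middle pocket. I handed the job in at about 15 s of the 54 s allowed; handing in gives no verdict.

- **Final check:** the last wrist picture puts each pin within about 3 mm of its pocket's centre and lined up with the pocket. The side picture agrees that both are down inside. The gripper was open and about 11 cm above the tray rim. I did not measure the pins' speed; they looked the same across the last pictures.
- **Left alone:** the green clothespin, the plain stick and the cedar block were not touched.
- **Disagreements:** the first two move calls were refused because rows were missing keys, and nothing moved. The camera views differed by about 2 mm. The gripper read 17 to 18 mm on the pins instead of the stated 18.5 mm, but both grasps held.

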